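Vent a tea dispenser with its screw cap

ROBOT

A 6-joint arm with a two-finger parallel gripper is mounted at the origin on a cart in front of the work surface, level with it; the furniture and walls round the work are solid. World frame = base frame: x ahead of the robot, y to its left, z up, the work surface at z = 0. Lengths are in m, angles in rad, forces in N, time in s.
With the tool pointing down it reaches from about 0.275 to 0.825 m from the base axis. Payload 4.9 kg.
Tool frame: the origin (TCP) lies between the finger pads, 19 mm behind the fingertips; this is the grasp point; z points along the fingers, y is the line along which they close (so a half turn about z gives the same grasp; the last joint's range is limited). The gripper opens to 85 mm and grips with 20 to 120 N. Pads are 22 mm wide; open, the fingers measure 114 mm over their backs; the gripper's body (76 mm by 85 mm) begins 54 mm behind the grasp point. The pads swing forward as they close: fully open they stand 13 mm farther back than shut.
Start: joints at [1.144, 0.326, -0.193, 1.052, 0, 1.437], TCP at [0.159, 0.527, 0.25] pointing down, gripper open.
Joint ranges: [-2.65, 2.65], [-0.97, 1.79], [-1.3, 1.35], [-1.93, 2.1], [-1.47, 1.37], [-3.14, 3.14]. Speed limits (rad/s): [2.57, 2.57, 3.14, 3.14, 3.14, 3.14].

INTERFACE

Orientations are given as a rotation vector (axis times angle).
In Python, from rig import * gives the robot as it stands.
- The arm moves only by the tool step_arm, never from a script. Its argument "commands" is a list of rows, each a list of 6 numbers: the shift along the tool's x, y, z in cm, then the turn, a rotation vector about the tool's x, y, z in degrees. A call has 1 to 20 rows; each row shifts and turns the commanded pose from where the row before left it, along the tool's axes as they then stand; what a row does not reach is not made up. A row lasts 1/10 s, in which the tool goes at most 50 mm and 8.59 degrees, less where a joint would pass 70% of its speed; a pose out of reach is approached as far as the arm can. A call with a gripper value outside its range is refused whole. "hand" is the opening, from -1 (shut) to 1 (fully open), set as the call begins (left out, the last holds). The fingers move at their own pace and stop on an object; "force" is the grip in N (left out, the last holds). Time passes only in rows, so rows that do not move let the fingers close. It gives the time, the measured TCP pose, the force, the opening and the grip force at its end, in the units of the state.
- get_obs(): the state, without advancing time (a new reading comes with each control period).
- snapshot(name): name is "side" or "top" or "wrist"; returns a dict with "frame" (480x640x3 uint8, red, green, blue), "vertical_fov" (degrees; the focal length in pixels is half the picture's height over the tangent of half this angle, whatever the lens; pixels are square), "cx", "cy" (the principal point, pixels), "rvec" (rotation vector, rad) and "tvec" (3), from world to camera coordinates, as OpenCV has them. Camera axes: x right, y down, z forward; pixel columns grow to the right and rows downward; lengths in m; the calibration is good to about 2 mm. The wrist camera is an equidistant fisheye: a pixel r from the principal point sees the ray r / f radians off the axis. A picture is of the moment at which its call begins. There is no depth.
- close_job(): hands the job in; it is judged then, once.
Trained networks look in a picture, given as the dict that the camera call returned (one of the last four; its "shot" number tells which), for a name from the list of things; names that differ only in an ending like _2 or _b are one class to them, and where a whole thing is asked for, a point or a joint stands for the part that bears it (a point fixed in the world has none). Each returns a list of dicts, best first, with "score" (0 to 1); they miss things now and then, are a little off and sometimes report something else, mostly with a low value. They report only what shows in the picture. A call takes as long as a camera call.
- recognise(thing, picture): "centre" ([x, y, z] in m, in world coordinates, good to about 4 mm: the middle of the surface that is visible of it).
- regions_of(thing, picture): "pixels" (480x640 bool, what is visible of it).
The state is a dict: "time": time; "joint_pos": joint angles; "qvel": joint speeds; "joint_torque": joint torques, N m; "eef_pos": TCP position; "eef_rot": TCP orientation; "wrist_force": force on the tool from outside, world axes, zero at the start; "ft_torque": the same for the moment, N m; "gripper_width": opening from 0.0 (shut) to 1.0 (fully open); "finger_force": force on a finger pad.
Only numpy, scipy, OpenCV 4.12 (cv2) and the standard library are available. Lean on these libraries where they do the work, as an engineer would, in place of code of your own. Each camera call takes 0.05 s, during which the arm holds its last target. There are 200 camera calls.

TASK

The knurled black vent cap on the steel tea dispenser stands loose on its thread. Screw it down clockwise until it bottoms out, then back it off a quarter turn so that the dispenser can breathe, and keep the cap gripped still in that position: finish while still holding it, do not let go. Leave the things around it undisturbed.

Things in the scene. Friction and masses are not known exactly. Their poses are not given: they have to be found in the camera images.
- tea_dispenser: Steel insulated tea dispenser, upright cylinder 110 mm across, 160 mm high to the top of its sloping shoulder; vent cap on its axis. Fixed. Origin: centre of its underside. Black tap with red lever towards its -x (reaches 98 mm from the axis, 71 mm high), black handle towards +x (94 mm). On the shoulder, 39 mm from the axis: a red dot towards -x (over the tap), a blue dot towards -y.
- vent_cap: Black knurled round cap, 50 mm across, 34 mm high, upright, captive on its thread on the dispenser's axis. Origin: centre of its underside, 168 mm above the worktop (8 mm above the shoulder) when bottomed out. Raised white pointer on top from the centre towards its own -x: over the red dot when bottomed out, over the blue dot a quarter turn back.
- cap_grip (a point): The point to grip: on the cap's axis, 21 mm above its underside, 13 mm below its top (189 mm above the worktop when bottomed out). Fingers have free room all round the cap; the dispenser's shoulder begins 29 mm below this point. A fixed cup cabinet, 660 mm tall, stands left of the dispenser: front at x = 0.545 (door bow, y = 0.34), right side at y = -0.11; swing round in front of it.
- cap_turn (a joint): How far the cap is unscrewed, rad: 0 = bottomed out on a hard stop, growing counterclockwise seen from above; a quarter turn back is 1.57. Starts 2.0 to 3.8 out. Right-hand thread, lifts the cap 6 mm a turn (0.95 mm a rad). Turns stiffly (0.12 N m), stays where it is left; pushing down does not turn it.
- open_cup: White melamine cup, mouth up, 74 mm across, 64 mm high, left of the dispenser. Bystander, loose. Origin at the centre of its underside.
- green_jar: Spice jar with a green lid, 46 mm across, 106 mm high, behind the dispenser. Bystander, loose. Origin at the centre of its underside.
- brown_jar: Spice jar with a dark brown lid, 44 mm across, 105 mm high, behind the dispenser. Bystander, loose. Origin at the centre of its underside.
- cup_2: White melamine cup, upside down on the brown tray, 74 mm across, 64 mm high. Bystander, loose. Origin at the centre of its rim on the tray.
- cup_3: White melamine cup, upside down on the brown tray, farther left than the other. Bystander, loose. Origin at the centre of its rim on the tray.
- timer: White wind-up kitchen timer with a red dial, 62 mm across, 44 mm high, on the brown tray. Bystander, loose. Origin at the centre of its underside.

How it is judged:
On the way, in this order (a step that is already met when the one before it is completed fails the run):
1. the cap is screwed down until it bottoms out (within 0.06 rad of the stop) (value of joint cap_turn below 0.06 rad), for 0.15 s.
2. the cap is backed off a quarter turn (1.57 rad, give or take 0.25), gripped by the fingers (value of joint cap_turn between 1.32 and 1.82 rad and contact force between the fingers and vent_cap above 5 N), for 0.2 s.
At the end, for the whole second after the job is handed in: The cap, after bottoming out, stands still a quarter turn back from its stop (1.57 rad, give or take 0.25) and the gripper still holds it between its fingers (more than 5 N on the cap, the TCP within 25 mm of the cap's axis and 40 mm of the grip point) (all of step 2 and velocity of joint cap_turn between -0.1 and 0.1 rad/s and distance between the grasp point and cap_grip below 0.04 m and horizontal distance between the grasp point and cap_grip below 0.025 m); the arm keeps its last pose, push and grip.
It fails at once if the cap is unscrewed to the far end of its thread (beyond 4.6 rad) (value of joint cap_turn above 4.6 rad).
It fails at once if a bystander is pushed more than 30 mm from its place or knocked over (distance of any of open_cup, green_jar, brown_jar, cup_2, cup_3, timer from where it was at the start of the episode above 0.03 m or angle between any of open_cup, green_jar, brown_jar, cup_2, cup_3, timer's own z axis and vertical above 0.5 rad).
It also fails if it takes over 64 s, if anything falls off the work surface, if the arm or the gripper's body presses on something with over 40 N, if the wrist force passes 120 N, or if a joint passes its speed limit or range.

## Working session

There is one attempt and no reset: what is moved stays moved. The work goes in short steps, Python scripts to look and compute and a tool call to move; the robot and the scene stay as the last step left them, time stands still between calls to the robot, and variables do not carry over. Pictures are saved under pics/ and viewed, at most 10 in all, crops included, and the job is handed in when it is done.

Besides the shell and the picture viewer there is one more tool, called after "Call:" by a JSON object that holds its "fn" and its "kwargs", one argument or row to a line. step_arm: Moves the arm, as the interface text tells. Its arguments: {"type":"object","properties":{"commands":{"type":"array","items":{"type":"array","items":{"type":"number"}}},"hand":{"type":"number"},"force":{"type":"number"}},"required":["commands"]}

```bash
mkdir -p pics; cat > h.py <<'E'
from rig import *
import numpy as np, cv2
from scipy.spatial.transform import Rotation as R
E
python3 - <<'E'
from h import *
o=get_obs(); print({k:np.round(v,3) for k,v in o.items()})
print(R.from_rotvec(o['eef_rot']).as_matrix().round(3))
a=[]
for n in('side','top'):
    s=snapshot(n); a.append(cv2.resize(s['frame'],(400,300)) if 0 else s['frame'])
    cv2.imwrite(f'pics/{n}.png',s['frame'][...,::-1])
    for t in('vent_cap','tea_dispenser','open_cup','green_jar','brown_jar','cup_2','timer'):
        print(n,t,[(np.round(d['centre'],3),round(d['score'],2)) for d in recognise(t,s)][:3])
E
```

```text
{'time': np.float64(0.0), 'joint_pos': array([ 1.144,  0.327, -0.194,  1.052, -0.   ,  1.437]), 'qvel': array([ 0.001, -0.   , -0.   ,  0.   ,  0.001, -0.   ]), 'joint_torque': array([ 3.0000e-03, -4.4339e+01,  2.6244e+01,  1.6000e-02,  0.0000e+00,
       -0.0000e+00]), 'eef_pos': array([0.159, 0.526, 0.249]), 'eef_rot': array([-4.580e-01, -3.108e+00,  3.000e-03]), 'wrist_force': array([-0.156,  0.175,  0.302]), 'ft_torque': array([-0.042, -0.016,  0.013]), 'finger_force': np.float64(0.0), 'gripper_width': np.float64(0.997)}
[[-0.957  0.289 -0.001]
 [ 0.289  0.957 -0.002]
 [ 0.    -0.002 -1.   ]]
side vent_cap [(array([ 0.46 , -0.236,  0.203]), 0.7)]
side tea_dispenser [(array([ 0.452, -0.261,  0.116]), 0.59)]
side open_cup [(array([ 0.483, -0.045,  0.06 ]), 0.46)]
side green_jar [(array([ 0.697, -0.235,  0.069]), 0.81)]
side brown_jar [(array([ 0.692, -0.17 ,  0.074]), 0.76)]
side cup_2 [(array([0.487, 0.028, 0.046]), 0.95), (array([0.491, 0.151, 0.045]), 0.78)]
side timer [(array([ 0.465, -0.236,  0.201]), 0.73), (array([ 0.693, -0.236,  0.07 ]), 0.71), (array([0.479, 0.238, 0.033]), 0.68)]
top vent_cap [(array([ 0.466, -0.217,  0.201]), 0.85)]
top tea_dispenser [(array([ 0.46 , -0.208,  0.15 ]), 0.78)]
top open_cup []
top green_jar [(array([ 0.695, -0.212,  0.103]), 0.7)]
top brown_jar [(array([ 0.689, -0.165,  0.102]), 0.81)]
top cup_2 [(array([0.496, 0.045, 0.067]), 0.88), (array([0.498, 0.166, 0.065]), 0.57)]
top timer [(array([0.492, 0.242, 0.031]), 0.87)]
```

View pics/side.png

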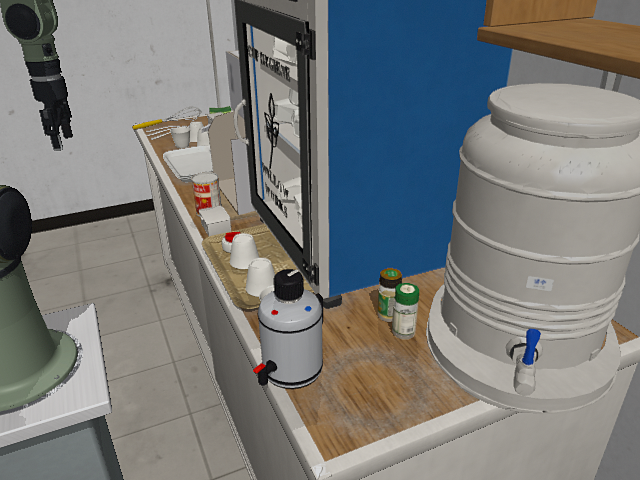

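View pics/top.png

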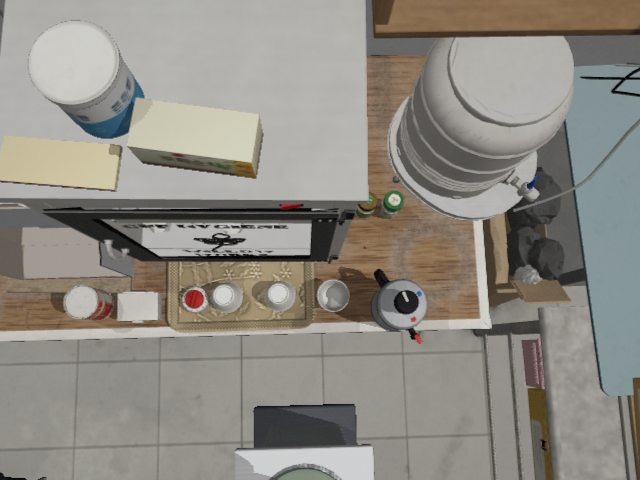

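Side: dispenser at (290,335), its cap at (289,285), the open cup hidden behind. Top: cap at (405,300), tap at (417,338), pointer pointing right/up; jars at (367,205) and (393,203). Next I'll zoom in on the cap.

```bash
cat >> h.py <<'E'
def ray(s,u,v,z):
    f=240/np.tan(np.radians(s['vertical_fov']/2)); Rm=R.from_rotvec(s['rvec']).as_matrix()
    d=Rm.T@np.array([(u-s['cx'])/f,(v-s['cy'])/f,1]); c=-Rm.T@np.array(s['tvec'])
    return c+d*(z-c[2])/d[2]
E
python3 - <<'E'
from h import *
im=[]
for n,(u,v) in(('side',(290,290)),('top',(405,300))):
    s=snapshot(n); f=s['frame']; c=f[v-30:v+30,u-40:u+40]
    im.append(cv2.resize(c,None,fx=5,fy=5,interpolation=cv2.INTER_CUBIC))
    hsv=cv2.cvtColor(f,cv2.COLOR_RGB2HSV).astype(int)
    m=regions_of('vent_cap',s)[0]['pixels']; ys,xs=np.nonzero(m); print(n,m.sum(),xs.min(),xs.max(),ys.min(),ys.max())
    print('cap centroid@.19,.205',[ray(s,xs.mean(),ys.mean(),z).round(4) for z in(.19,.205)])
    w=m&(f.min(2)>140); y2,x2=np.nonzero(w); print('white',w.sum())
    if w.any():
        P=np.array([ray(s,a,b,.206)[:2] for a,b in zip(x2,y2)]); print(P.mean(0),np.linalg.svd(P-P.mean(0))[2][0],P[np.argmin(x2)],P[np.argmax(x2)])
    sat=hsv[...,1]>120; box=np.zeros_like(sat); box[v-30:v+30,u-40:u+40]=1
    for nm,h in(('red',(hsv[...,0]<8)|(hsv[...,0]>172)),('blue',abs(hsv[...,0]-112)<12)):
        k,_,st,ce=cv2.connectedComponentsWithStats((sat&box.astype(bool)&h).astype(np.uint8))
        for i in range(1,k): print(nm,st[i,4],ce[i].round(1),ray(s,*ce[i],.165).round(4))
    print('cam',(-R.from_rotvec(s['rvec']).as_matrix().T@np.array(s['tvec'])).round(3))
cv2.imwrite('pics/z.png',np.hstack(im)[...,::-1])
E
```

```text
side 825 273 303 269 300
cap centroid@.19,.205 [array([ 0.464 , -0.2258,  0.19  ]), array([ 0.4564, -0.2465,  0.205 ])]
white 25
[ 0.47546964 -0.21826467] [-0.91582441 -0.40157894] [ 0.46707647 -0.21936784] [ 0.48519919 -0.21453241]
red 26 [274.3 312.1] [ 0.4273 -0.2551  0.165 ]
blue 22 [329.  270.5] [ 0.56   -0.1818  0.165 ]
blue 1 [281. 271.] [ 0.4809 -0.1457  0.165 ]
blue 2 [283.5 270. ] [ 0.4862 -0.1446  0.165 ]
blue 1 [286. 270.] [ 0.4903 -0.1465  0.165 ]
blue 1 [291. 270.] [ 0.4985 -0.1505  0.165 ]
blue 1 [298. 272.] [ 0.5074 -0.1621  0.165 ]
blue 1 [301. 275.] [ 0.5085 -0.1735  0.165 ]
blue 2 [302.  278.5] [ 0.5057 -0.1846  0.165 ]
blue 1 [302. 286.] [ 0.4966 -0.2062  0.165 ]
blue 2 [329.  288.5] [ 0.5355 -0.2331  0.165 ]
blue 2 [319.5 294.5] [ 0.5134 -0.2422  0.165 ]
blue 2 [329.  295.5] [ 0.5267 -0.2518  0.165 ]
blue 1 [321. 297.] [ 0.5127 -0.2499  0.165 ]
blue 1 [319. 299.] [ 0.5073 -0.2536  0.165 ]
blue 24 [307.7 308.1] [ 0.4802 -0.2686  0.165 ]
blue 7 [322. 313.] [ 0.4958 -0.2904  0.165 ]
cam [ 0.209 -0.923  0.695]
top 528 393 419 290 314
cap centroid@.19,.205 [array([ 0.4677, -0.2195,  0.19  ]), array([ 0.4667, -0.2168,  0.205 ])]
white 39
[ 0.47201682 -0.22336281] [-0.78057035 -0.62506794] [ 0.4425973  -0.20728093] [ 0.46819934 -0.24355885]
red 13 [413.2 318.8] [ 0.4339 -0.2373  0.165 ]
blue 14 [418.7 293.4] [ 0.4871 -0.2519  0.165 ]
cam [ 0.389 -0.01   1.396]
```

View pics/z.png

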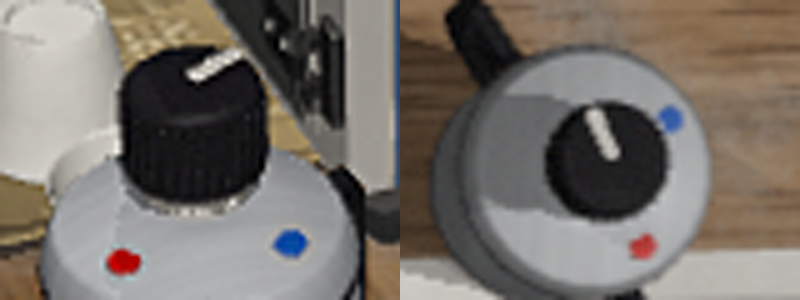

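Zoomed view: the pointer runs from (213,157) to (190,110) in the top crop, i.e. away from the red dot. That puts the cap roughly 3.07 rad out. The dispenser's yaw is about 30° and its axis is near (0.467, -0.219). I'll swing round in front of the cabinet and use that leg to refine the fit.

Call:
{"fn": "step_arm", "kwargs": {
  "commands": [
    [-2.3,-2.7,-0.6,0,0,0],
    [-2.3,-2.7,-0.6,0,0,0],
    [-2.3,-2.7,-0.6,0,0,0],
    [-2.3,-2.7,-0.6,0,0,0],
    [-2.3,-2.7,-0.6,0,0,0],
    [-2.3,-2.7,-0.6,0,0,0],
    [-2.3,-2.7,-0.6,0,0,0],
    [-2.3,-2.7,-0.6,0,0,0],
    [-2.3,-2.7,-0.6,0,0,0],
    [-2.3,-2.7,-0.6,0,0,0],
    [-1.8,-2.9,0,0,0,0],
    [-1.8,-2.9,0,0,0,0],
    [-1.8,-2.9,0,0,0,0],
    [-1.8,-2.9,0,0,0,0],
    [-1.8,-2.9,0,0,0,0],
    [-1.8,-2.9,0,0,0,0],
    [-1.8,-2.9,0,0,0,0],
    [-1.8,-2.9,0,0,0,0],
    [-1.8,-2.9,0,0,0,0],
    [0,0,0,0,0,0]
  ],
  "hand": 1,
  "force": 50
}}

```text
time: 3.0
eef_pos: [0.3819, -0.0982, 0.31]
eef_rot: [0.466, 3.106, -0.002]
wrist_force: [0.1, -0.5, -0.1]
gripper_width: 1.0
finger_force: 0.0
```

```bash
python3 - <<'E'
from h import *
from scipy.optimize import least_squares
S={n:snapshot(n) for n in('side','top')}
def proj(s,P):
    f=240/np.tan(np.radians(s['vertical_fov']/2)); c=R.from_rotvec(s['rvec']).apply(P)+s['tvec']
    return f*c[:2]/c[2]+[s['cx'],s['cy']]
ob=[('side','r',274.3,312.1),('side','b',307.7,308.1),('top','r',413.2,318.8),('top','b',418.7,293.4)]
def pt(p,k):
    a=p[2]+(np.pi if k=='r' else -np.pi/2); return np.array([p[0]+.039*np.cos(a),p[1]+.039*np.sin(a),p[3]])
f=lambda p:np.concatenate([proj(S[n],pt(p,k))-[u,v] for n,k,u,v in ob])
r=least_squares(f,[.467,-.219,.5,.155]); print(r.x.round(4),r.fun.round(2))
p=r.x
# pointer: from side & top pixel endpoints
for n,e in(('side',[(288,275.4),(298,271)]),('top',[(407.6,301.4),(403,292)])):
    A,B=[ray(S[n],*q,.206) for q in e]; d=B-A; print(n,A.round(3),B.round(3),'q',np.degrees((np.arctan2(d[1],d[0])-p[2]-np.pi)%(2*np.pi)))
o=get_obs(); print(o['eef_pos'].round(4),o['joint_pos'].round(2),R.from_rotvec(o['eef_rot']).as_matrix().round(3))
E
```

```text
[ 0.4671 -0.22    0.5257  0.1527] [ 0.59 -0.22  0.18  0.07  0.01  0.39 -0.24  0.61]
side [ 0.466 -0.223  0.206] [ 0.486 -0.218  0.206] q 164.4009564984166
top [ 0.468 -0.22   0.206] [ 0.487 -0.212  0.206] q 173.43817265695705
[ 0.3806 -0.0953  0.3098] [-0.43 -0.01 -0.44  1.14  0.   -0.14] [[-0.957  0.29  -0.001]
 [ 0.29   0.957  0.001]
 [ 0.001  0.    -1.   ]]
```

Call:
{"fn": "step_arm", "kwargs": {
  "commands": [
    [-2.38,-1.89,0,0,0,0],
    [-2.38,-1.89,0,0,0,0],
    [-2.38,-1.89,0,0,0,0],
    [-2.38,-1.89,0,0,0,0],
    [-2.38,-1.89,0,0,0,0],
    [0,0,0,0,0,-8.4],
    [0,0,0,0,0,-8.4],
    [0,0,0,0,0,-8.4],
    [0,0,0,0,0,-8.4],
    [0,0,0,0,0,-8.4],
    [0,0,0,0,0,-8.4],
    [0,0,0,0,0,-8.4],
    [0,0,0,0,0,-8.4],
    [0,0,0,0,0,-8.4],
    [0,0,0,0,0,-8.4],
    [0,0,0,0,0,0],
    [0,0,0,0,0,0]
  ]
}}

```text
time: 4.8
eef_pos: [0.4675, -0.2187, 0.3101]
eef_rot: [-1.737, 2.618, 0.0]
wrist_force: [-0.4, 0.6, -0.5]
gripper_width: 1.001
finger_force: 0.0
```

```bash
python3 - <<'E'
from h import *
o=get_obs(); M=R.from_rotvec(o['eef_rot']).as_matrix(); print(o['eef_pos'].round(4),o['joint_pos'].round(3),M.round(3))
print('tool shift cm',(M.T@(np.array([.467,-.22,.192])-o['eef_pos'])*100).round(2))
s=snapshot('wrist'); cv2.imwrite('pics/w.png',s['frame'][...,::-1])
print([(d['centre'],d['score']) for d in recognise('vent_cap',s)])
E
```

```text
[ 0.4675 -0.2187  0.3101] [-0.581  0.229 -0.169  1.172  0.    -1.752] [[-0.389 -0.921 -0.   ]
 [-0.921  0.389  0.   ]
 [-0.     0.    -1.   ]]
tool shift cm [ 1.400e-01 -1.000e-02  1.181e+01]
[([0.464, -0.2297, 0.2083], 0.76)]
```

View pics/w.png

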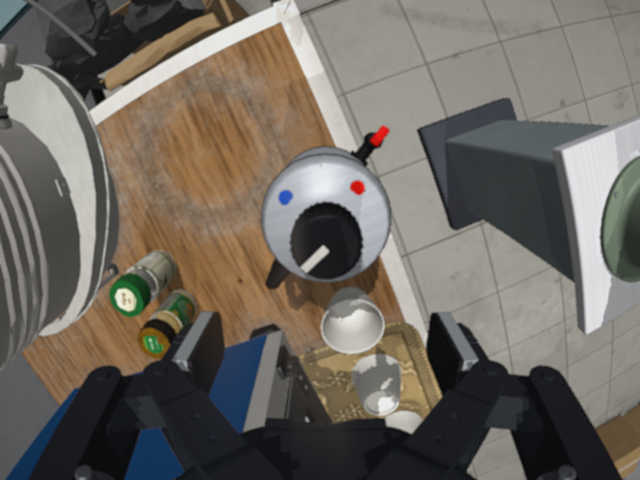

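The wrist view shows the cap at (326,242), centred between the fingers (205 and 450), and all clear around it. Descending to grip.

Call:
{"fn": "step_arm", "kwargs": {
  "commands": [
    [0.1,0,2,0,0,0],
    [0,0,2,0,0,0],
    [0,0,2,0,0,0],
    [0,0,2,0,0,0],
    [0,0,2,0,0,0],
    [0,0,1.8,0,0,0],
    [0,0,0,0,0,0],
    [0,0,0,0,0,0]
  ]
}}

```text
time: 5.7
eef_pos: [0.467, -0.2206, 0.1922]
eef_rot: [1.738, -2.617, -0.001]
wrist_force: [0.0, 0.6, 0.6]
gripper_width: 1.002
finger_force: 0.0
```

Call:
{"fn": "step_arm", "kwargs": {
  "commands": [
    [0,0,0,0,0,0],
    [0,0,0,0,0,0],
    [0,0,0,0,0,0],
    [0,0,0,0,0,0],
    [0,0,0,0,0,0],
    [0,0,0,0,0,0],
    [0,0,0,0,0,0],
    [0,0,0,0,0,0],
    [0,0,0,0,0,0],
    [0,0,0,0,0,0]
  ],
  "hand": -1,
  "force": 50
}}

```text
time: 6.7
eef_pos: [0.4662, -0.2204, 0.1933]
eef_rot: [1.738, -2.616, -0.0]
wrist_force: [-6.0, 2.3, 9.2]
gripper_width: 0.543
finger_force: 49.7
```

```bash
python3 - <<'E'
from h import *
o=get_obs(); print({k:np.round(v,4) for k,v in o.items()})
E
```

```text
{'time': np.float64(6.7), 'joint_pos': array([-5.8440e-01,  3.1080e-01, -3.6890e-01,  8.9180e-01, -9.0000e-04,
       -1.7575e+00]), 'qvel': array([0.0008, 0.0007, 0.0008, 0.0004, 0.0021, 0.0008]), 'joint_torque': array([ 1.45400e-01, -3.75733e+01,  2.46538e+01, -2.34710e+00,
        3.21700e-01, -6.30000e-03]), 'eef_pos': array([ 0.4662, -0.2204,  0.1933]), 'eef_rot': array([ 1.7382e+00, -2.6156e+00, -4.0000e-04]), 'wrist_force': array([-6.0236,  2.2804,  9.1643]), 'ft_torque': array([ 0.4447,  1.0781, -0.0192]), 'finger_force': np.float64(49.7425), 'gripper_width': np.float64(0.5425)}
```

Call:
{"fn": "step_arm", "kwargs": {
  "commands": [
    [0,0,0.013,0,0,8],
    [0,0,0.013,0,0,8],
    [0,0,0.013,0,0,8],
    [0,0,0.013,0,0,8],
    [0,0,0.013,0,0,8],
    [0,0,0.013,0,0,8],
    [0,0,0.013,0,0,8],
    [0,0,0.013,0,0,8],
    [0,0,0.013,0,0,8],
    [0,0,0.013,0,0,8],
    [0,0,0.013,0,0,8],
    [0,0,0.013,0,0,8],
    [0,0,0.013,0,0,8],
    [0,0,0.013,0,0,8],
    [0,0,0.013,0,0,8],
    [0,0,0.013,0,0,8],
    [0,0,0.013,0,0,8],
    [0,0,0.013,0,0,8],
    [0,0,0,0,0,0]
  ]
}}

```text
time: 8.6
eef_pos: [0.466, -0.2212, 0.191]
eef_rot: [-1.955, -2.459, 0.004]
wrist_force: [-6.2, -0.1, 8.3]
gripper_width: 0.548
finger_force: 50.0
```

```bash
python3 - <<'E'
from h import *
o=get_obs(); print({k:np.round(v,3) for k,v in o.items()})
E
```

```text
{'time': np.float64(8.6), 'joint_pos': array([-0.585,  0.313, -0.372,  0.886, -0.003,  0.758]), 'qvel': array([ 0.   , -0.001, -0.002, -0.001,  0.002, -0.073]), 'joint_torque': array([  1.471, -37.96 ,  24.366,  -2.126,   1.041,   0.369]), 'eef_pos': array([ 0.466, -0.221,  0.191]), 'eef_rot': array([-1.955, -2.459,  0.004]), 'wrist_force': array([-6.248, -0.091,  8.305]), 'ft_torque': array([-0.064,  1.331, -0.105]), 'finger_force': np.float64(49.989), 'gripper_width': np.float64(0.548)}
```

Call:
{"fn": "step_arm", "kwargs": {
  "commands": [
    [0,0,0.005,0,0,3],
    [0,0,0.005,0,0,3],
    [0,0,0.005,0,0,3],
    [0,0,0.005,0,0,3],
    [0,0,0.005,0,0,3],
    [0,0,0.005,0,0,3],
    [0,0,0.005,0,0,3],
    [0,0,0.005,0,0,3],
    [0,0,0,0,0,0]
  ]
}}

```text
time: 9.5
eef_pos: [0.4658, -0.2212, 0.1905]
eef_rot: [2.422, 2.001, -0.005]
wrist_force: [-6.8, 0.8, 8.4]
gripper_width: 0.547
finger_force: 50.0
```

```bash
cat > t.py <<'E'
from h import *
o=get_obs(); M=R.from_rotvec(o['eef_rot']).as_matrix()
print('Tz',o['ft_torque'].round(3),'jt6',o['joint_torque'][5],'j6',np.degrees(o['joint_pos'][5]),'yaw',np.degrees(np.arctan2(M[1,0],M[0,0])),o['eef_pos'].round(4),o['wrist_force'].round(1),o['finger_force'],o['gripper_width'])
E
python3 t.py
```

```text
Tz [ 0.073  1.462 -0.148] jt6 0.04683605977334082 j6 67.35975000058842 yaw 79.12526798551178 [ 0.4658 -0.2212  0.1905] [-6.8  0.8  8.4] 50.033231461420655 0.5466227220153966
```

Call:
{"fn": "step_arm", "kwargs": {
  "commands": [
    [0,0,0.003,0,0,2],
    [0,0,0.003,0,0,2],
    [0,0,0.003,0,0,2],
    [0,0,0.003,0,0,2],
    [0,0,0,0,0,2]
  ]
}}

```text
time: 10.0
eef_pos: [0.4659, -0.2209, 0.1904]
eef_rot: [2.585, 1.784, -0.004]
wrist_force: [-5.7, 0.2, 8.3]
gripper_width: 0.542
finger_force: 49.7
```

```bash
python3 t.py
```

```text
Tz [-0.081  1.403  0.968] jt6 0.6600351445376873 j6 77.27468784624763 yaw 69.22879807065314 [ 0.4659 -0.2209  0.1904] [-5.7  0.2  8.3] 49.74096616264433 0.5422278813017276
```

Call:
{"fn": "step_arm", "kwargs": {
  "commands": [
    [0,0,0,0,0,2],
    [0,0,0,0,0,2],
    [0,0,0,0,0,2],
    [0,0,0,0,0,0]
  ]
}}

```text
time: 10.4
eef_pos: [0.4663, -0.2201, 0.1903]
eef_rot: [-2.672, -1.651, 0.001]
wrist_force: [-5.2, 1.8, 8.1]
gripper_width: 0.544
finger_force: 50.8
```

```bash
python3 t.py
```

```text
Tz [0.43  0.993 1.34 ] jt6 1.5096710622310638 j6 83.12203152459895 yaw 63.426336288893815 [ 0.4663 -0.2201  0.1903] [-5.2  1.8  8.1] 50.821029798535164 0.544007561303263
```

The torque climbed from 0.1 to 1.34 N m, so the cap has bottomed out. Now backing off a quarter turn and rising with the thread.

Call:
{"fn": "step_arm", "kwargs": {
  "commands": [
    [0,0,0,0,0,0],
    [0,0,0,0,0,0],
    [0,0,-0.01,0,0,-6],
    [0,0,-0.01,0,0,-6],
    [0,0,-0.01,0,0,-6],
    [0,0,-0.01,0,0,-6],
    [0,0,-0.01,0,0,-6],
    [0,0,-0.01,0,0,-6],
    [0,0,-0.01,0,0,-6],
    [0,0,-0.01,0,0,-6],
    [0,0,-0.01,0,0,-6],
    [0,0,-0.01,0,0,-6],
    [0,0,-0.01,0,0,-6],
    [0,0,-0.01,0,0,-6],
    [0,0,-0.01,0,0,-6],
    [0,0,-0.01,0,0,-6],
    [0,0,-0.01,0,0,-6],
    [0,0,0,0,0,-2],
    [0,0,0,0,0,0],
    [0,0,0,0,0,0]
  ]
}}

```text
time: 12.4
eef_pos: [0.4652, -0.2204, 0.1917]
eef_rot: [-0.674, -3.065, 0.002]
wrist_force: [-9.1, 1.9, 9.3]
gripper_width: 0.542
finger_force: 50.8
```

```bash
python3 t.py; python3 - <<'E'
from h import *
im=[]
s=snapshot('wrist');f=s['frame'];im.append(cv2.resize(f[120:360,170:490],(400,300),interpolation=cv2.INTER_CUBIC))
s=snapshot('side');f=s['frame'];im.append(cv2.resize(f[260:320,250:330],(400,300),interpolation=cv2.INTER_CUBIC))
cv2.imwrite('pics/e.png',np.hstack(im)[...,::-1])
E
```

```text
Tz [0.4   1.575 0.041] jt6 0.08582346606999636 j6 -8.709844183997207 yaw 155.20851366998048 [ 0.4652 -0.2204  0.1917] [-9.1  1.9  9.3] 50.80066249589436 0.5423709387664595
```

View pics/e.png

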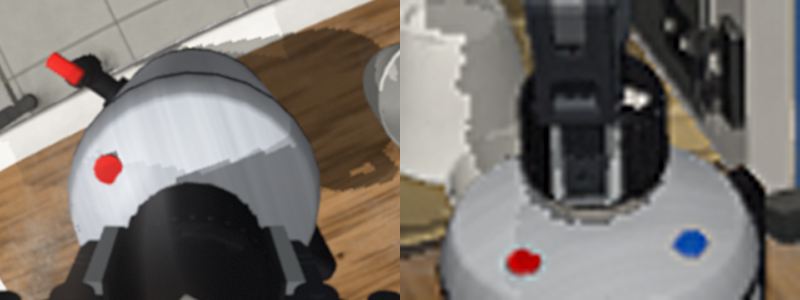

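The side crop shows a white pointer end at (635,97), i.e. pixel (297,279), with a finger hiding the rest. I'll compare it with predictions.

```bash
python3 - <<'E'
from h import *
s=snapshot('side')
def proj(P):
    f=240/np.tan(np.radians(s['vertical_fov']/2)); c=R.from_rotvec(s['rvec']).apply(P)+s['tvec']
    return (f*c[:2]/c[2]+[s['cx'],s['cy']]).round(1)
for q in (0,60,75,80,85,90,95,100,105,120,172):
    a=.5257+np.pi+np.radians(q); z=.203+.00095*np.radians(q)
    print(q,*[proj(np.array([.467+r*np.cos(a),-.22+r*np.sin(a),z])) for r in(0,.012,.022)])
f=s['frame'];m=f[268:292,283:305].min(2); ys,xs=np.nonzero(m>140); print(sorted(zip(xs+283,ys+268,m[ys,xs])))
E
```

```text
0 [288.2 275.7] [283.6 279.1] [279.8 281.9]
60 [288.1 275.2] [290.9 278.9] [293.2 281.9]
75 [288.1 275.1] [292.5 278.1] [296.2 280.7]
80 [288.1 275. ] [293.  277.9] [297.1 280.2]
85 [288.1 275. ] [293.5 277.6] [298.  279.7]
90 [288.1 275. ] [293.9 277.2] [298.7 279.1]
95 [288.1 274.9] [294.2 276.9] [299.4 278.5]
100 [288.1 274.9] [294.6 276.5] [300.  277.9]
105 [288.1 274.8] [294.8 276.2] [300.4 277.3]
120 [288.1 274.7] [295.3 275. ] [301.3 275.3]
172 [288.1 274.3] [293.3 271.3] [297.6 268.9]
[(np.int64(293), np.int64(286), np.uint8(142)), (np.int64(293), np.int64(287), np.uint8(146)), (np.int64(293), np.int64(290), np.uint8(149)), (np.int64(293), np.int64(291), np.uint8(150)), (np.int64(295), np.int64(278), np.uint8(194)), (np.int64(295), np.int64(279), np.uint8(189)), (np.int64(295), np.int64(280), np.uint8(194)), (np.int64(296), np.int64(278), np.uint8(163)), (np.int64(296), np.int64(279), np.uint8(186)), (np.int64(296), np.int64(280), np.uint8(190)), (np.int64(297), np.int64(279), np.uint8(184)), (np.int64(297), np.int64(280), np.uint8(190)), (np.int64(297), np.int64(281), np.uint8(156)), (np.int64(298), np.int64(279), np.uint8(215)), (np.int64(298), np.int64(280), np.uint8(219))]
```

```bash
python3 -c "
from rig import *
print(close_job())"
```

```text
the job is handed in; nothing more can be done
None
```

I screwed the cap down until the wrist torque showed it had hit the stop, backed it off about a quarter turn (80–92° by the side camera, within the ±14° allowed), and handed the job in still gripping it at about 50 N; the verdict wasn't shown.

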